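# Tuck a cover strip under the lapped skin and hold it down

## Task

Lift the cover strip up and off its peg by the black handle, bring it to the black rubber bed of the lap-joint fixture and slide its blue edge in under the red lap panel, square and centred, until the lap covers the blue band. Do not lift the lap panel as you do it, and leave the tape roll, pen cup and can alone. Then press the strip down flat so that the springy bed clearly gives under it, without ramming it, and finish while still holding it pressed there: do not let go.

Things in the scene. Friction and masses are not known exactly. Their poses are not given: they have to be found in the camera images.
- handle (a point): Centre of the strip's black handle block, 8 mm thick (x), 60 mm wide (y), 60 mm tall (z); grip it from above across the 8 mm. Under the block is a window 42 mm wide, 36 mm tall for the peg, then the plate: its top 66 mm and its underside 70 mm below this point. The plate is centred under the handle. Axes: x towards the blue edge, y along it, z up.
- blue_edge (a point): Middle of the strip's blue long edge, half-way through the 4 mm plate; 45 mm along x from the handle's centre and 68 mm below it, same axes. A blue band 30 mm wide runs along this edge on the plate's top.
- strip: The loose, rigid cover strip: aluminium plate 90 mm (x) x 140 mm (y) x 4 mm with the handle upright on its middle, 100 mm tall in all, 0.13 to 0.25 kg. Origin at the centre of the plate's underside, axes as for the handle.
- stand: Fixed stand; origin on the table under the hanging place. Its 8 mm peg runs level, 150 mm up, from the upright (x = +85 mm, 157 mm tall) to the free end. The strip hangs on it by the top of its window, blue edge towards the upright. To free it: raise it about 18 mm (over 8, under 27), then draw it along the stand's -x, towards the robot; the plate is clear of the peg after 85 mm.
- peg_tip (a point): Centre line of the peg at its free end (x = -20 mm of the stand), 150 mm above the table. The peg turns up here; the top of the upturn is 160 mm above the table.
- jig: Fixed lap-joint fixture on a plywood board 250 (x) x 200 (y) x 12 mm; origin on its underside, below the middle of the lap's near edge; x points in under the lap. Black bed 150 mm wide (y), x = -115 to +60 mm, top 32 mm above the table when free. Red lap 170 mm wide (y), 4 mm thick, x = 0 to its hinge at +100 mm, underside 42 mm above the table: a gap of 10 mm. Block behind it 46 mm tall.
- slot (a point): Middle of the mouth of the gap between bed and lap, straight below the lap's near edge, 37 mm above the table (half-way between bed and lap); axes as for the jig. It does not move.
- lap (a joint): Hinge of the red lap panel: 0 = lying flat, grows as its near edge is lifted (rad; 0.1 lifts the edge by 10 mm). Very light, lies down by its own weight only.
- bed (a joint): How far the sprung rubber bed is pressed down, m: 0 free, 0.010 at its stop; stays level, 2 N per mm.
- tape_mid (a point): Bystander: centre of an orange tape roll lying flat, 90 mm across, 24 mm tall.
- pencup_mid (a point): Bystander: dark pen cup, 76 mm across, 85 mm tall, pens to 136 mm; point 45 mm above the table.
- can_mid (a point): Bystander: green can, 60 mm across, 100 mm tall; point at half height.
Things that resemble listed ones, but are neither listed nor needed, are in the scene too. Leave any orange look-alike of the strip alone.

How it is judged:
By the outcome, as a careful person would: the job done as asked, in the order asked, and still so for the second after the job is handed in, while the arm keeps its last pose, push and grip.
It also fails if it takes over 51 s, if anything falls off the work surface, if the arm or the gripper's body presses on something with over 40 N, if the wrist force passes 120 N, or if a joint passes its speed limit or range.

## Robot

A 6-joint arm with a two-finger parallel gripper is mounted at the origin on the work surface. World frame = base frame: x ahead of the robot, y to its left, z up, the work surface at z = 0. Lengths are in m, angles in rad, forces in N, time in s.
With the tool pointing down it reaches from about 0.375 to 0.925 m from the base axis. Payload 5.7 kg.
Tool frame: the origin (TCP) lies at the very end of the fingers, on their centre line; the grasp point (between the pads) lies 19 mm behind it (arm.grasp_offset is the distance from the TCP to the grasp point, in m); y points along the fingers, z is the direction in which the jaws open and shut, and the axes are right-handed (so a half turn about y gives the same grasp; the last joint's range is limited). The gripper opens to 85 mm and grips with 20 to 120 N. Pads are 22 mm wide; open, the fingers measure 114 mm over their backs; the gripper's body (76 mm by 85 mm) begins 54 mm behind the grasp point. The pads swing forward as they close: fully open they stand 13 mm farther back than shut.
Start: joints at [1.214, 0.359, 1.51, -0, 1.272, -0.115], TCP at [0.144, 0.583, 0.231] pointing down, gripper open.
Joint ranges: [-2.97, 2.97], [-1.01, 2.36], [0.21, 2.38], [-0.96, 4.11], [0.2, 2.71], [-2.98, 2.98]. Speed limits (rad/s): [2.39, 2.39, 3.14, 3.14, 3.14, 3.14].

## Interface

Orientations are given as a unit quaternion [w, x, y, z].
In Python, from station import arm gives the robot as it stands.
- The arm moves only by the tool arm_command, never from a script. Its argument "rows" is a list of rows, each an object with "slide": the shift along the tool's x, y, z in mm, a list of three; "rot": the turn, a rotation vector about the tool's x, y, z in degrees, a list of three. In form: [{"slide": [dx, dy, dz], "rot": [wx, wy, wz]}, ...]. A call has 1 to 20 rows; each row shifts and turns the commanded pose from where the row before left it, along the tool's axes as they then stand; what a row does not reach is not made up. A row lasts 1/12 s, in which the tool goes at most 41.7 mm and 7.16 degrees, less where a joint would pass 70% of its speed; a pose out of reach is approached as far as the arm can. A call with a gripper value outside its range is refused whole. "gripper" is the finger opening in mm, from 0 to 85.4, set as the call begins (left out, the last holds). The fingers move at their own pace and stop on an object; "grip_force" is the grip in N (left out, the last holds). Time passes only in rows, so rows that do not move let the fingers close. It gives the time, the measured TCP pose, the force and the opening at its end, in the units of the state.
- arm.observe(): the state, without advancing time (a new reading comes with each control period).
- arm.grab_frame(name): name is "scene" or "top"; returns the picture (384x512x3 uint8, red, green, blue); there is no depth.
- arm.get_calibration(name): a dict with "camera_matrix" (3x3 intrinsics, pixels), "R" (3x3) and "t" (3): a world point X has camera coordinates R X + t. Camera axes: x right, y down, z forward; pixel columns grow to the right and rows downward; lengths in m; the calibration is good to about 2 mm. A picture is of the moment at which its call begins. get_calibration takes no time and is no camera call.
- arm.sign_off(): hands the job in, once; it reports no verdict.
The state is a dict: "clock": time; "q": joint angles; "joint_vel": joint speeds; "joint_efforts": joint torques, N m; "tcp_pos": TCP position; "ee_rot": TCP orientation; "wrist_force": force on the tool from outside, world axes, zero at the start; "ft_torque": the same for the moment, N m; "opening": finger opening in m.
Only numpy, scipy, OpenCV 4.12 (cv2) and the standard library are available. Lean on these libraries where they do the work, as an engineer would, in place of code of your own. Each camera call takes 0.05 s, during which the arm holds its last target.

## Working session

There is one attempt and no reset: what is moved stays moved. The work goes in short steps, Python scripts to look and compute and a tool call to move; the robot and the scene stay as the last step left them, time stands still between calls to the robot, and variables do not carry over. Pictures are saved under pics/ and viewed, and the job is handed in when it is done.

Besides the shell and the picture viewer there is one more tool, called after "Emit:" as name([rows], argument=value, ...), one row to a line, values as JSON. arm_command: Moves the arm, as the interface text tells. Its arguments: {"type":"object","properties":{"rows":{"type":"array"},"gripper":{"type":"number"},"grip_force":{"type":"number"}},"required":["rows"]}

```bash
mkdir -p pics; ls
python3 - <<'E'
from station import arm
import cv2
s=arm.observe(); print(s)
for n in("scene","top"):
    f=arm.grab_frame(n); cv2.imwrite(f"pics/{n}0.png",f[:,:,::-1]); print(n,arm.get_calibration(n))
E
```

```text
pics
{'clock': 0.0, 'q': array([ 1.21387602e+00,  3.59510213e-01,  1.51148047e+00,  6.59635367e-06,
        1.27253796e+00, -1.15098523e-01]), 'joint_vel': array([-0.00123492,  0.00065614,  0.00068237,  0.00111191, -0.00030179,
       -0.00017033]), 'joint_efforts': array([ 8.78960363e-04, -5.27632785e+01, -2.78615785e+01, -4.48604430e-05,
        1.33689278e-02, -8.98976936e-06]), 'tcp_pos': array([0.14343346, 0.58186003, 0.23043224]), 'ee_rot': array([-0.70127893,  0.70260889, -0.0854516 ,  0.08512717]), 'wrist_force': array([-0.84424143, -1.21285641,  0.72310442]), 'ft_torque': array([-0.04683615,  0.0301231 ,  0.03067987]), 'opening': 0.08556863503601823}
scene {'camera_matrix': array([[349.15666882,   0.        , 252.94105644],
       [  0.        , 349.15666882, 193.35333696],
       [  0.        ,   0.        ,   1.        ]]), 'R': array([[-5.82707888e-01,  8.12681682e-01,  2.59864428e-05],
       [ 6.88124328e-01,  4.93414958e-01, -5.32002432e-01],
       [-4.32361454e-01, -3.09984132e-01, -8.46742825e-01]]), 't': array([ 0.35946147, -0.33167489,  1.62871921])}
top {'camera_matrix': array([[387.15862264,   0.        , 254.40986921],
       [  0.        , 387.15862264, 188.56716495],
       [  0.        ,   0.        ,   1.        ]]), 'R': array([[ 0.02592846, -0.99963112,  0.00808356],
       [-0.99177158, -0.02673701, -0.12519691],
       [ 0.12536686, -0.00477088, -0.99209898]]), 't': array([-0.02854448,  0.62892546,  1.24421696])}
```

View pics/scene0.png

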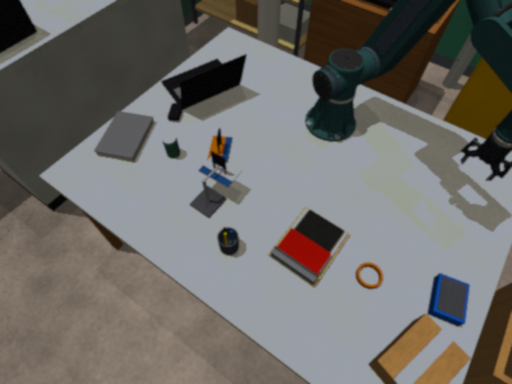

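View pics/top0.png

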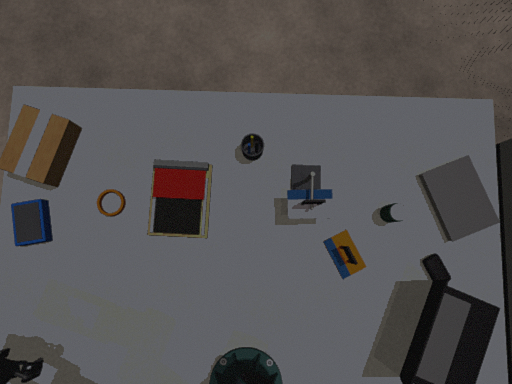

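The top view shows the jig (red lap (180,183), black bed (178,216)), the silver strip with a blue edge on the stand at about (310,195), an orange look-alike at (345,253), the pen cup (252,147), the can (388,213) and the tape (111,203). Next I'll enlarge the candidates.

Run:
```python
import cv2,numpy as np
t=cv2.imread("pics/top0.png");s=cv2.imread("pics/scene0.png")
a=cv2.resize(t[150:290,260:400],(560,560),interpolation=cv2.INTER_CUBIC)
a=np.clip(a*1.6,0,255).astype('uint8')
cv2.imwrite("pics/ca.png",a)
b=cv2.resize(s[120:220,180:260],None,fx=6,fy=6,interpolation=cv2.INTER_CUBIC)
cv2.imwrite("pics/cb.png",np.clip(b*1.3,0,255).astype('uint8'))
b=cv2.resize(t[150:250,135:225],None,fx=6,fy=6,interpolation=cv2.INTER_CUBIC)
cv2.imwrite("pics/cc.png",np.clip(b*1.6,0,255).astype('uint8'))
```

```text
(no output)
```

View pics/ca.png

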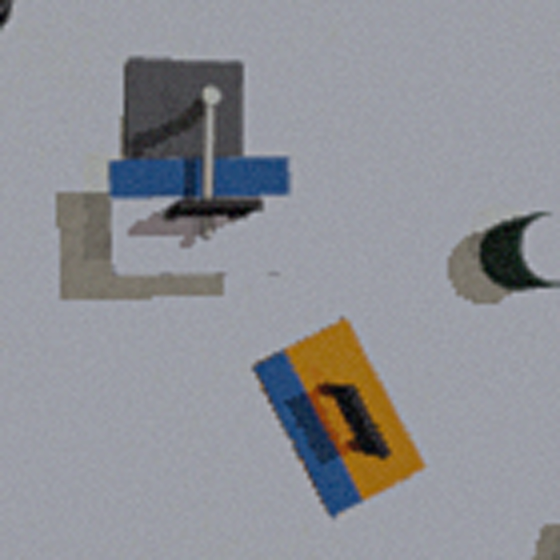

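View pics/cb.png

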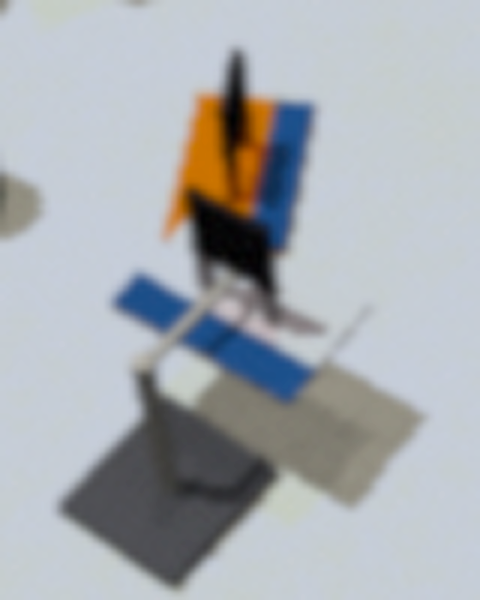

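View pics/cc.png

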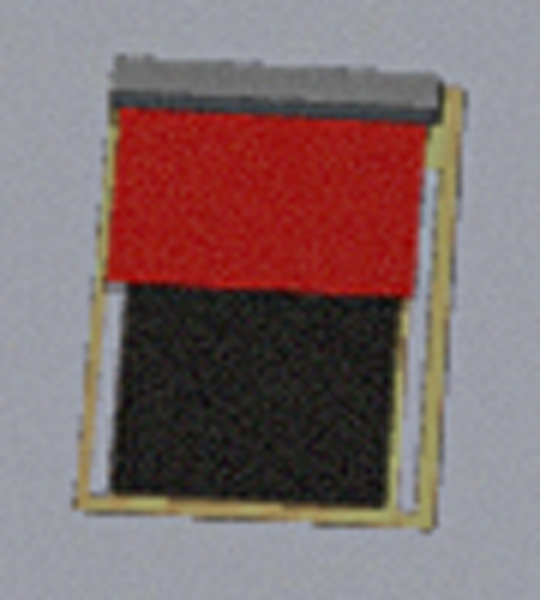

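The strip meant is the silver one with the blue band hanging on the peg, top crop (110–290, 157–195), i.e. about (310,195) in the full image. The orange one lying loose at (345,253) is the look-alike and stays put. Now measuring.

```bash
cat > h.py <<'E'
import cv2,numpy as np
from station import arm
def cast(n,px,z):
    c=arm.get_calibration(n);K=c['camera_matrix'];R=c['R'];t=c['t']
    px=np.atleast_2d(px).astype(float)
    d=np.c_[px,np.ones(len(px))]@np.linalg.inv(K).T@R
    o=-R.T@t
    return o+d*((z-o[2])/d[:,2])[:,None]
def proj(n,X):
    c=arm.get_calibration(n);X=np.atleast_2d(X)
    p=(X@c['R'].T+c['t'])@c['camera_matrix'].T
    return p[:,:2]/p[:,2:]
def tri(p1,p2):
    A=[];b=[]
    for n,p in(("scene",p1),("top",p2)):
        c=arm.get_calibration(n);P=c['camera_matrix']@np.c_[c['R'],c['t']]
        A+= [p[0]*P[2]-P[0],p[1]*P[2]-P[1]]
    A=np.array(A);return np.linalg.lstsq(A[:,:3],-A[:,3],rcond=None)[0]
def mask(img,lo,hi,box):
    h=cv2.cvtColor(img,cv2.COLOR_BGR2HSV);m=cv2.inRange(h,lo,hi);k=np.zeros_like(m);x0,y0,x1,y1=box;k[y0:y1,x0:x1]=m[y0:y1,x0:x1];return k
def rect(m,n,z):
    cs=cv2.findContours(m,0,cv2.CHAIN_APPROX_NONE)[0]
    c=max(cs,key=cv2.contourArea) 
    w=cast(n,c[:,0,:],z)
    r=cv2.minAreaRect((w[:,:2]*1000).astype(np.float32));return r,cv2.contourArea(c)
E
python3 - <<'E'
from h import *
t=cv2.imread("pics/top0.png");s=cv2.imread("pics/scene0.png")
B=((100,100,30),(130,255,255)); RD=((0,150,60),(6,255,255)); BK=((0,0,0),(180,255,45))
print("blue top",rect(mask(t,*B,(270,180,340,205)),"top",.118))
print("blue sc",rect(mask(s,*B,(195,160,240,190)),"scene",.118))
print("red top",rect(mask(t,*RD,(140,155,215,215)),"top",.046))
print("red sc",rect(mask(s,*RD,(265,205,350,285)),"scene",.046))
m=mask(t,*BK,(295,195,330,207));ys,xs=np.nonzero(m);print("black top",xs.min(),xs.max(),ys.min(),ys.max(),len(xs)); 
c=cv2.minAreaRect(np.c_[xs,ys].astype(np.float32));print(c)
m=mask(s,*BK,(205,148,232,178));ys,xs=np.nonzero(m);print("black sc",xs.min(),xs.max(),ys.min(),ys.max(),len(xs),cv2.minAreaRect(np.c_[xs,ys].astype(np.float32)))
m=mask(t,*BK,(150,195,210,240));print("bed",rect(m,"top",.032))
print(cast("top",[[156,227]],.032))
# upright top
print("upright",tri((203.9,180.5),(313,174)),cast("top",[[313,174]],.157))
E
```

```text
blue top (((607.8624877929688, -150.5902862548828), (28.17290687561035, 68.85762786865234), 1.532835602760315), 170.5)
blue sc (((606.6082153320312, -157.24264526367188), (26.560081481933594, 81.79759979248047), 1.9887056350708008), 103.5)
red top (((639.8782348632812, 237.95355224609375), (167.99302673339844, 96.53309631347656), 88.34183502197266), 1372.0)
red sc (((637.95361328125, 238.5082550048828), (168.12474060058594, 99.40116119384766), 88.53276062011719), 1158.0)
black top 301 324 195 204 102
((312.5, 199.5), (9.0, 23.0), 90.0)
black sc 212 224 153 168 116 ((218.3302001953125, 159.90567016601562), (17.7745304107666, 8.64444351196289), 29.05460548400879)
bed (((534.7193603515625, 240.9813232421875), (150.6694793701172, 115.6887435913086), 88.33109283447266), 1518.0)
[[0.49437907 0.30821816 0.032     ]]
upright [ 0.66434658 -0.18761482  0.15038491] [[ 0.66386678 -0.18758222  0.157     ]]
```

```bash
cat >> h.py <<'E'
def corners(m,n,z):
    cs=[c for c in cv2.findContours(m,0,cv2.CHAIN_APPROX_NONE)[0] if cv2.contourArea(c)>20]
    c=np.vstack(cs);w=cast(n,c[:,0,:],z)[:,:2]
    return cv2.minAreaRect((w*1000).astype(np.float32)),w
def edges(n,z,m):
    # line fits to the four sides, in the frame of the rect
    r,w=corners(m,n,z);w=w*1000
    (cx,cy),(a,b),ang=r
    if a>b: ang-=90;a,b=b,a   # a=short(x), b=long(y)
    th=np.radians((ang+90)%180-90)
    R=np.array([[np.cos(th),np.sin(th)],[-np.sin(th),np.cos(th)]])
    u=(w-[cx,cy])@R.T
    out={}
    for k,ax,sg,L,M in(("far",0,1,a,b),("near",0,-1,a,b),("left",1,1,b,a),("right",1,-1,b,a)):
        q=u[(sg*u[:,ax]>L/2-5)&(abs(u[:,1-ax])<M/2-6)]
        if len(q)<4: continue
        p=np.polyfit(q[:,1-ax],q[:,ax],1)
        out[k]=(round(p[1],1),round(np.degrees(np.arctan(p[0]))*(1 if ax else -1),2),len(q))
    return dict(c=(round(cx,1),round(cy,1)),size=(round(a,1),round(b,1)),yaw=round(np.degrees(th),2),**out)
E
python3 - <<'E'
from h import *
t=cv2.imread("pics/top0.png");s=cv2.imread("pics/scene0.png")
B=((100,100,30),(130,255,255)); RD=((0,150,60),(6,255,255)); BK=((0,0,0),(180,255,45))
for k,v in dict(
 bt=edges("top",.118,mask(t,*B,(270,180,340,205))),bs=edges("scene",.118,mask(s,*B,(195,160,240,190))),
 rt=edges("top",.046,mask(t,*RD,(140,155,215,215))),rs=edges("scene",.046,mask(s,*RD,(265,205,350,285))),
 bed=edges("top",.032,mask(t,*BK,(150,195,210,240))),
 oran=edges("top",.0,mask(t,(8,130,60),(25,255,255),(320,220,370,280)))).items(): print(k,v)
m=mask(t,*BK,(295,195,330,207));print('\n'.join(''.join('#' if v else '.' for v in r) for r in m[193:208,295:330]))
E
```

```text
bt {'c': (608.7, -183.3), 'size': (28.2, 134.4), 'yaw': np.float64(1.53), 'far': (np.float64(11.5), np.float64(0.36), 38), 'near': (np.float64(-13.9), np.float64(0.03), 39), 'left': (np.float64(67.0), np.float64(-0.67), 6), 'right': (np.float64(-66.9), np.float64(-1.47), 6)}
bs {'c': (607.5, -183.3), 'size': (26.6, 134.0), 'yaw': np.float64(1.99), 'far': (np.float64(11.4), np.float64(-0.16), 23), 'near': (np.float64(-10.9), np.float64(0.61), 22)}
rt {'c': (639.9, 238.0), 'size': (96.5, 168.0), 'yaw': np.float64(-1.66), 'far': (np.float64(46.3), np.float64(-0.05), 46), 'near': (np.float64(-46.2), np.float64(0.25), 47), 'left': (np.float64(82.2), np.float64(-0.4), 25), 'right': (np.float64(-81.8), np.float64(-0.17), 26)}
rs {'c': (638.0, 238.5), 'size': (99.4, 168.1), 'yaw': np.float64(-1.47), 'far': (np.float64(48.0), np.float64(-0.05), 37), 'near': (np.float64(-48.1), np.float64(-0.04), 36), 'left': (np.float64(81.4), np.float64(0.66), 19), 'right': (np.float64(-82.7), np.float64(-0.47), 18)}
bed {'c': (534.7, 241.0), 'size': (115.7, 150.7), 'yaw': np.float64(-1.67), 'far': (np.float
[... 309 characters left out ...]
 34), 'near': (np.float64(-27.2), np.float64(-0.03), 34), 'left': (np.float64(68.2), np.float64(-0.87), 12), 'right': (np.float64(-67.7), np.float64(1.95), 12)}
...................................
...................................
............##.....................
............##.....................
...........###.....................
...........###.....................
...........##......................
..........####################.....
........######################.....
.......######################......
......#####################........
......###.............##...........
...................................
...................................
...................................
```

Run:
```python
from h import *
t=cv2.imread("pics/top0.png")
b=cv2.resize(t[180:215,280:340],None,fx=12,fy=12,interpolation=cv2.INTER_CUBIC)
cv2.imwrite("pics/cd.png",np.clip(b*1.8,0,255).astype('uint8'))
```

```text
(no output)
```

View pics/cd.png

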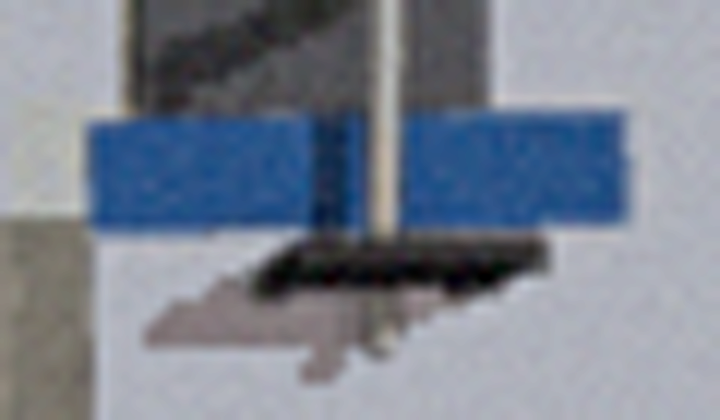

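Run:
```python
from h import *
print("peg",cast("top",[[312.1,180],[311.9,199.0]],.154),"tip",cast("top",[[311.6,207.8]],.16))
c=np.array([.578,-.1842]);th=np.radians(1.7)
x=np.array([np.cos(th),np.sin(th)]);y=np.array([-x[1],x[0]])
for z in(.214,.154):
  for sy in(-30,30):
    for sx in(-4,4):
      P=np.r_[c+x*sx/1e3+y*sy/1e3,z];print(z,sy,sx,proj("top",P).round(1),proj("scene",P).round(1))
```

```text
peg [[ 0.64588109 -0.18545221  0.154     ]
 [ 0.58801575 -0.18526904  0.154     ]] tip [[ 0.56095924 -0.18363643  0.16      ]]
0.214 -30 -4 [[325.3 201.8]] [[211.6 150.4]]
0.214 -30 4 [[325.2 199. ]] [[210.3 151.8]]
0.214 30 -4 [[304.3 201.8]] [[225.  157.7]]
0.214 30 4 [[304.2 199. ]] [[223.6 159.2]]
0.154 -30 -4 [[321.5 203.6]] [[213.2 160.5]]
0.154 -30 4 [[321.4 200.9]] [[211.9 161.9]]
0.154 30 -4 [[301.6 203.7]] [[226.1 167.7]]
0.154 30 4 [[301.5 201. ]] [[224.8 169.1]]
```

```bash
cat >> h.py <<'E'
from scipy.spatial.transform import Rotation as Ro
def tool():
    s=arm.observe();q=s['ee_rot'];return s,s['tcp_pos'],Ro.from_quat([q[1],q[2],q[3],q[0]])
def need(pos,yaw,flip=0):
    """slide in current axes (mm) then rotvec deg to have y down and z at given yaw deg"""
    s,p,R=tool()
    th=np.radians(yaw+flip);z=np.array([np.cos(th),np.sin(th),0]);y=np.array([0,0,-1.]);x=np.cross(y,z)
    T=Ro.from_matrix(np.c_[x,y,z])
    print("t",round(s['clock'],2),"tcp",(p*1e3).round(1),"F",s['wrist_force'].round(1),"M",s['ft_torque'].round(2),"open",round(s['opening']*1e3,1))
    rot=np.degrees((R.inv()*T).as_rotvec())
    print("rot",rot.round(2),"slide now-axes",(R.inv().apply(np.array(pos)-p)*1e3).round(1),"slide after rot",(T.inv().apply(np.array(pos)-p)*1e3).round(1))
E
python3 - <<'E'
from h import *
s,p,R=tool();print(R.as_matrix().round(3))
for f in(0,180):need([.578,-.1842,.26],1.7,f)
E
```

```text
[[ 0.971 -0.001  0.239]
 [-0.239 -0.002  0.971]
 [-0.    -1.    -0.002]]
t 0.1 tcp [143.4 581.9 230.5] F [-0.8 -0.6  0.3] M [0.02 0.04 0.03] open 85.7
rot [9.000e-02 7.445e+01 5.000e-02] slide now-axes [ 605.4  -28.5 -639.9] slide after rot [778.7 -29.5 411.6]
t 0.1 tcp [143.4 581.9 230.5] F [-0.8 -0.6  0.3] M [0.02 0.04 0.03] open 85.7
rot [ 6.0000e-02 -1.0555e+02 -1.0000e-01] slide now-axes [ 605.4  -28.5 -639.9] slide after rot [-778.7  -29.5 -411.6]
```

Emit:
arm_command([
  {"slide": [0, -3, 0], "rot": [0, 6.77, 0]},
  {"slide": [0, -3, 0], "rot": [0, 6.77, 0]},
  {"slide": [0, -3, 0], "rot": [0, 6.77, 0]},
  {"slide": [0, -3, 0], "rot": [0, 6.77, 0]},
  {"slide": [0, -3, 0], "rot": [0, 6.77, 0]},
  {"slide": [0, -3, 0], "rot": [0, 6.77, 0]},
  {"slide": [0, -3, 0], "rot": [0, 6.77, 0]},
  {"slide": [0, -3, 0], "rot": [0, 6.77, 0]},
  {"slide": [0, -3, 0], "rot": [0, 6.77, 0]},
  {"slide": [0, -2, 0], "rot": [0, 6.77, 0]},
  {"slide": [0, -2, 0], "rot": [0, 6.75, 0]},
  {"slide": [30, 0, 16], "rot": [0, 0, 0]},
  {"slide": [30, 0, 16], "rot": [0, 0, 0]},
  {"slide": [30, 0, 16], "rot": [0, 0, 0]},
  {"slide": [30, 0, 16], "rot": [0, 0, 0]},
  {"slide": [30, 0, 16], "rot": [0, 0, 0]},
  {"slide": [30, 0, 16], "rot": [0, 0, 0]},
  {"slide": [30, 0, 16], "rot": [0, 0, 0]},
  {"slide": [30, 0, 16], "rot": [0, 0, 0]},
  {"slide": [30, 0, 16], "rot": [0, 0, 0]},
], gripper=50)

```text
clock: 1.77
tcp_pos: [0.2958, 0.3153, 0.2621]
ee_rot: [-0.507, 0.508, -0.492, 0.492]
wrist_force: [1.3, -0.5, -0.9]
opening: 0.05
```

Emit:
arm_command([
  {"slide": [30, 0, 16], "rot": [0, 0, 0]},
  {"slide": [30, 0, 16], "rot": [0, 0, 0]},
  {"slide": [30, 0, 16], "rot": [0, 0, 0]},
  {"slide": [30, 0, 16], "rot": [0, 0, 0]},
  {"slide": [30, 0, 16], "rot": [0, 0, 0]},
  {"slide": [30, 0, 16], "rot": [0, 0, 0]},
  {"slide": [30, 0, 16], "rot": [0, 0, 0]},
  {"slide": [30, 0, 16], "rot": [0, 0, 0]},
  {"slide": [30, 0, 16], "rot": [0, 0, 0]},
  {"slide": [30, 0, 16], "rot": [0, 0, 0]},
  {"slide": [30, 0, 16], "rot": [0, 0, 0]},
  {"slide": [30, 0, 16], "rot": [0, 0, 0]},
  {"slide": [30, 0, 16], "rot": [0, 0, 0]},
  {"slide": [30, 0, 16], "rot": [0, 0, 0]},
  {"slide": [30, 0, 16], "rot": [0, 0, 0]},
  {"slide": [15, 0, 10], "rot": [0, 0, 0]},
  {"slide": [10, 0, 5], "rot": [0, 0, 0]},
  {"slide": [0, 0, 0], "rot": [0, 0, 0]},
  {"slide": [0, 0, 0], "rot": [0, 0, 0]},
])

```text
clock: 3.35
tcp_pos: [0.5638, -0.1498, 0.2618]
ee_rot: [-0.507, 0.507, -0.493, 0.492]
wrist_force: [-0.0, 0.9, -0.4]
opening: 0.0499
```

Run:
```python
from h import *
need([.578,-.1842,.172],1.7)
for n in("scene","top"):cv2.imwrite(f"pics/{n}1.png",arm.grab_frame(n)[:,:,::-1])
s=cv2.imread("pics/scene1.png");t=cv2.imread("pics/top1.png")
a=cv2.resize(s[110:210,170:270],(500,500),interpolation=2);b=cv2.resize(t[150:250,260:320+40],(500,500),interpolation=2)
cv2.imwrite("pics/c1.png",np.clip(np.hstack([a,b])*1.4,0,255).astype('uint8')[:,:1000][:, ::1] if 0 else cv2.resize(np.clip(np.hstack([a,b])*1.4,0,255).astype('uint8'),(800,400)))
```

```text
t 3.35 tcp [ 563.8 -149.8  261.8] F [-0.   0.9 -0.4] M [ 0.01  0.02 -0.  ] open 49.9
rot [ 0.09 -0.03 -0.06] slide now-axes [34.9 89.7 13.3] slide after rot [34.8 89.8 13.2]
```

View pics/c1.png

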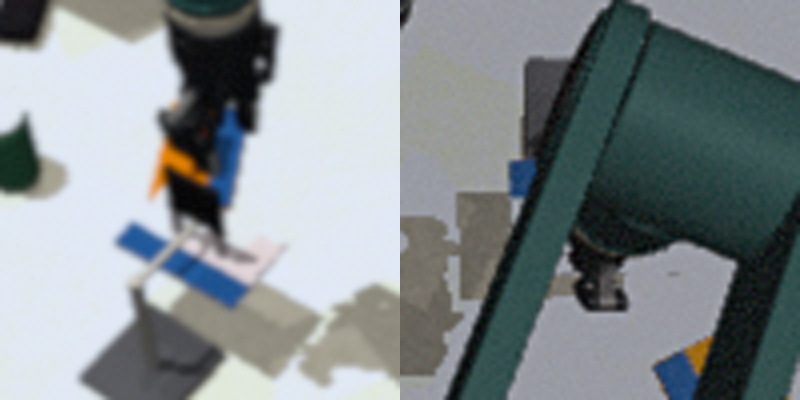

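Emit:
arm_command([
  {"slide": [17.5, 0, 6.6], "rot": [0.09, 0, 0]},
  {"slide": [17.4, 0, 6.6], "rot": [0, 0, -0.06]},
  {"slide": [0, 0, 0], "rot": [0, 0, 0]},
  {"slide": [0, 0, 0], "rot": [0, 0, 0]},
  {"slide": [0, 15, 0], "rot": [0, 0, 0]},
  {"slide": [0, 15, 0], "rot": [0, 0, 0]},
  {"slide": [0, 15, 0], "rot": [0, 0, 0]},
  {"slide": [0, 15, 0], "rot": [0, 0, 0]},
  {"slide": [0, 14, 0], "rot": [0, 0, 0]},
  {"slide": [0, 10, 0], "rot": [0, 0, 0]},
  {"slide": [0, 4, 0], "rot": [0, 0, 0]},
  {"slide": [0, 0, 0], "rot": [0, 0, 0]},
  {"slide": [0, 0, 0], "rot": [0, 0, 0]},
])

```text
clock: 4.53
tcp_pos: [0.5791, -0.1847, 0.1748]
ee_rot: [0.508, -0.507, 0.492, -0.493]
wrist_force: [-0.3, 0.8, -0.6]
opening: 0.0502
```

Run:
```python
from h import *
need([.578,-.1842,.172],1.7)
for n in("scene",):cv2.imwrite(f"pics/{n}2.png",arm.grab_frame(n)[:,:,::-1])
s=cv2.imread("pics/scene2.png")
cv2.imwrite("pics/c2.png",np.clip(cv2.resize(s[120:200,180:260],(560,560),interpolation=2)*1.6,0,255).astype('uint8'))
```

```text
t 4.53 tcp [ 579.1 -184.7  174.8] F [-0.3  0.8 -0.6] M [-0.05  0.02 -0.01] open 50.2
rot [-0.1   0.01  0.07] slide now-axes [-0.6  2.8 -1. ] slide after rot [-0.6  2.8 -1. ]
```

View pics/c2.png

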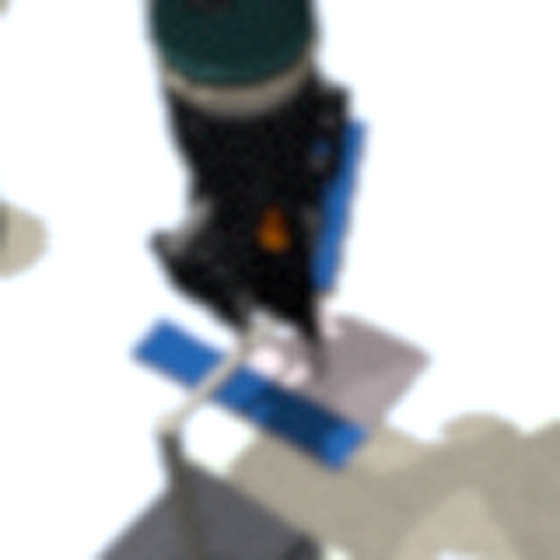

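Emit:
arm_command([
  {"slide": [0, 2, -1], "rot": [0, 0, 0]},
  {"slide": [0, 0, 0], "rot": [0, 0, 0]},
  {"slide": [0, 0, 0], "rot": [0, 0, 0]},
  {"slide": [0, 0, 0], "rot": [0, 0, 0]},
  {"slide": [0, 0, 0], "rot": [0, 0, 0]},
  {"slide": [0, 0, 0], "rot": [0, 0, 0]},
  {"slide": [0, 0, 0], "rot": [0, 0, 0]},
  {"slide": [0, 0, 0], "rot": [0, 0, 0]},
  {"slide": [0, 0, 0], "rot": [0, 0, 0]},
  {"slide": [0, 0, 0], "rot": [0, 0, 0]},
], gripper=0, grip_force=80)

```text
clock: 5.42
tcp_pos: [0.5781, -0.1851, 0.1727]
ee_rot: [0.507, -0.507, 0.492, -0.493]
wrist_force: [-1.5, -0.2, 5.0]
opening: 0.0067
```

Emit:
arm_command([
  {"slide": [0, -3, 0], "rot": [0, 0, 0]},
  {"slide": [0, -4, 0], "rot": [0, 0, 0]},
  {"slide": [0, -5, 0], "rot": [0, 0, 0]},
  {"slide": [0, -4, 0], "rot": [0, 0, 0]},
  {"slide": [0, -2, 0], "rot": [0, 0, 0]},
  {"slide": [0, 0, 0], "rot": [0, 0, 0]},
  {"slide": [0, 0, 0], "rot": [0, 0, 0]},
  {"slide": [0, 0, 0], "rot": [0, 0, 0]},
])

```text
clock: 6.08
tcp_pos: [0.5777, -0.1849, 0.1902]
ee_rot: [0.507, -0.507, 0.492, -0.493]
wrist_force: [-0.5, 0.2, -1.9]
opening: 0.0068
```

Run:
```python
from h import *
need([.478,-.1842,.190],1.7)
for n in("scene",):cv2.imwrite(f"pics/{n}3.png",arm.grab_frame(n)[:,:,::-1])
s=cv2.imread("pics/scene3.png")
cv2.imwrite("pics/c3.png",np.clip(cv2.resize(s[120:200,180:260],(560,560),interpolation=2)*1.6,0,255).astype('uint8'))
```

```text
t 6.08 tcp [ 577.7 -184.9  190.2] F [-0.5  0.2 -1.9] M [-0.03 -0.01  0.01] open 6.8
rot [-0.07 -0.01  0.06] slide now-axes [ -3.6   0.  -99.7] slide after rot [ -3.6   0.2 -99.7]
```

View pics/c3.png

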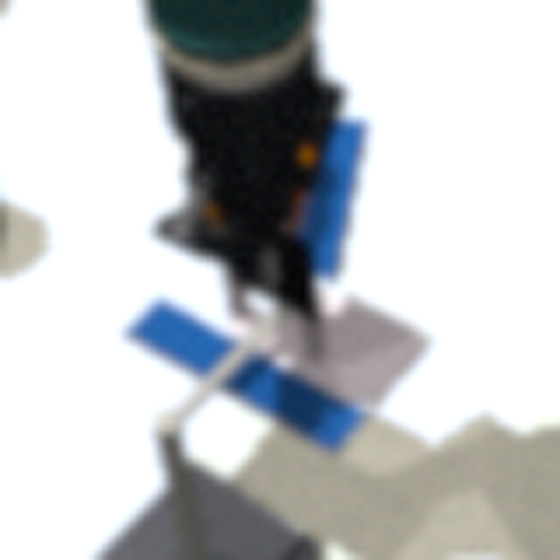

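Emit:
arm_command([
  {"slide": [0, 0, -4], "rot": [0, 0, 0]},
  {"slide": [-0.4, 0, -10], "rot": [0, 0, 0]},
  {"slide": [-0.4, 0, -12], "rot": [0, 0, 0]},
  {"slide": [-0.4, 0, -12], "rot": [0, 0, 0]},
  {"slide": [-0.4, 0, -12], "rot": [0, 0, 0]},
  {"slide": [-0.4, 0, -12], "rot": [0, 0, 0]},
  {"slide": [-0.4, 0, -12], "rot": [0, 0, 0]},
  {"slide": [-0.4, 0, -12], "rot": [0, 0, 0]},
  {"slide": [-0.4, 0, -10], "rot": [0, 0, 0]},
  {"slide": [-0.4, 0, -6], "rot": [0, 0, 0]},
  {"slide": [0, 0, 0], "rot": [0, 0, 0]},
  {"slide": [0, 0, 0], "rot": [0, 0, 0]},
])

```text
clock: 7.13
tcp_pos: [0.4759, -0.1846, 0.1904]
ee_rot: [0.507, -0.507, 0.492, -0.494]
wrist_force: [0.1, -0.2, -1.0]
opening: 0.0069
```

Run:
```python
from h import *
th=np.radians(-1.6);x=np.array([np.cos(th),np.sin(th)]);e=np.array([.589,.2396])
print("pre",e-x*.070)
need([*(e-x*.07),.190],-1.6)
for n in("scene","top"):cv2.imwrite(f"pics/{n}4.png",arm.grab_frame(n)[:,:,::-1])
s=cv2.imread("pics/scene4.png")
cv2.imwrite("pics/c4.png",np.clip(cv2.resize(s[100:200,180:280],(560,560),interpolation=2)*1.6,0,255).astype('uint8'))
B=((100,100,30),(130,255,255))
```

```text
pre [0.51902729 0.24155451]
t 7.13 tcp [ 475.9 -184.6  190.4] F [ 0.1 -0.2 -1. ] M [ 0.03 -0.01 -0.01] open 6.9
rot [-0.14  3.27  0.08] slide now-axes [-4.247e+02 -1.000e-01  5.550e+01] slide after rot [-4.272e+02  4.000e-01  3.120e+01]
```

View pics/c4.png

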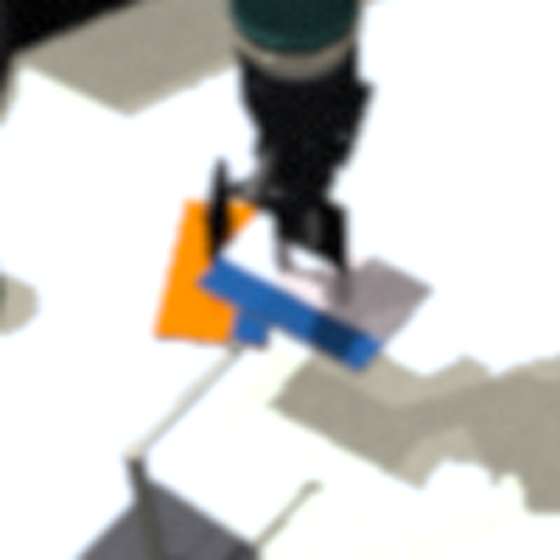

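Emit:
arm_command([
  {"slide": [-8, 0, 0], "rot": [0, 0.8, 0]},
  {"slide": [-16, 0, 0], "rot": [0, 0.8, 0]},
  {"slide": [-24, 0, 0], "rot": [0, 0.8, 0]},
  {"slide": [-27, 0, 0], "rot": [0, 0.9, 0]},
  {"slide": [-27, 0, 0], "rot": [0, 0, 0]},
  {"slide": [-27, 0, 2], "rot": [0, 0, 0]},
  {"slide": [-27, 0, 2], "rot": [0, 0, 0]},
  {"slide": [-27, 0, 2], "rot": [0, 0, 0]},
  {"slide": [-27, 0, 2], "rot": [0, 0, 0]},
  {"slide": [-27, 0, 2], "rot": [0, 0, 0]},
  {"slide": [-27, 0, 2], "rot": [0, 0, 0]},
  {"slide": [-27, 0, 2], "rot": [0, 0, 0]},
  {"slide": [-27, 0, 2], "rot": [0, 0, 0]},
  {"slide": [-27, 0, 2], "rot": [0, 0, 0]},
  {"slide": [-27, 0, 3], "rot": [0, 0, 0]},
  {"slide": [-27, 0, 3], "rot": [0, 0, 0]},
  {"slide": [-18, 0, 3], "rot": [0, 0, 0]},
  {"slide": [-10, 0, 2], "rot": [0, 0, 0]},
  {"slide": [0, 0, 0], "rot": [0, 0, 0]},
  {"slide": [0, 0, 0], "rot": [0, 0, 0]},
])

```text
clock: 8.9
tcp_pos: [0.5145, 0.2415, 0.1895]
ee_rot: [-0.493, 0.493, -0.506, 0.507]
wrist_force: [-0.3, -0.1, -1.3]
opening: 0.007
```

Run:
```python
from h import *
th=np.radians(-1.6);x=np.array([np.cos(th),np.sin(th)]);e=np.array([.589,.2396])
need([*(e-x*.07),.110],-1.6)
for n in("scene","top"):cv2.imwrite(f"pics/{n}5.png",arm.grab_frame(n)[:,:,::-1])
s=cv2.imread("pics/scene5.png");t=cv2.imread("pics/top5.png")
a=cv2.resize(s[180:290,250:360],(400,400),interpolation=2);b=cv2.resize(t[150:250,130:230],(400,400),interpolation=2)
cv2.imwrite("pics/c5.png",np.clip(np.hstack([a,b])*1.6,0,255).astype('uint8'))
```

```text
t 8.9 tcp [514.5 241.5 189.5] F [-0.3 -0.1 -1.3] M [-0.03  0.01  0.05] open 7.0
rot [-0.07  0.06  0.11] slide now-axes [-0.3 79.5  4.4] slide after rot [-0.1 79.5  4.5]
```

View pics/c5.png

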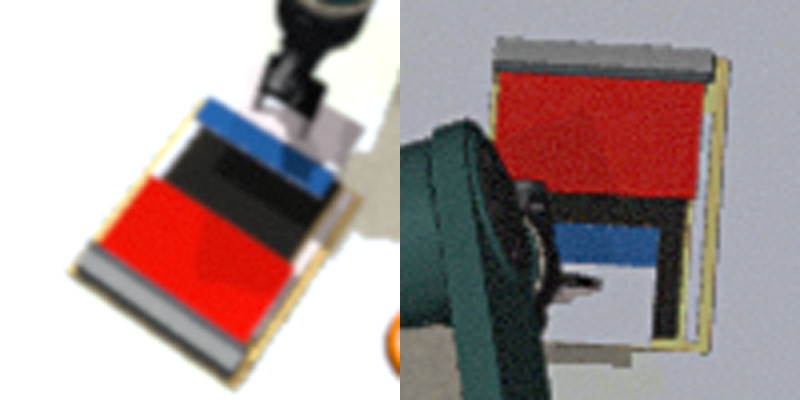

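Emit:
arm_command([
  {"slide": [0, 8, 1], "rot": [0, 0, 0.1]},
  {"slide": [0, 14, 1], "rot": [0, 0, 0]},
  {"slide": [0, 14, 1], "rot": [0, 0, 0]},
  {"slide": [0, 14, 1], "rot": [0, 0, 0]},
  {"slide": [0, 14, 0.4], "rot": [0, 0, 0]},
  {"slide": [0, 12, 0], "rot": [0, 0, 0]},
  {"slide": [0, 8, 0], "rot": [0, 0, 0]},
  {"slide": [0, 4, 0], "rot": [0, 0, 0]},
  {"slide": [0, 0, 0], "rot": [0, 0, 0]},
  {"slide": [0, 0, 0], "rot": [0, 0, 0]},
  {"slide": [0, 0, 0], "rot": [0, 0, 0]},
])

```text
clock: 9.92
tcp_pos: [0.5196, 0.2416, 0.1024]
ee_rot: [-0.494, 0.492, -0.507, 0.507]
wrist_force: [0.4, 0.1, -1.6]
opening: 0.0073
```

Run:
```python
from h import *
th=np.radians(-1.6);x=np.array([np.cos(th),np.sin(th)]);e=np.array([.589,.2396])
need([*(e-x*.07),.0937],-1.6)
for n in("scene","top"):cv2.imwrite(f"pics/{n}6.png",arm.grab_frame(n)[:,:,::-1])
s=cv2.imread("pics/scene6.png");t=cv2.imread("pics/top6.png")
a=cv2.resize(s[180:290,250:360],(400,400),interpolation=2);b=cv2.resize(t[150:250,130:230],(400,400),interpolation=2)
cv2.imwrite("pics/c6.png",np.clip(np.hstack([a,b])*1.6,0,255).astype('uint8'))
B=((100,100,30),(130,255,255));RD=((0,150,60),(6,255,255))
ms=mask(s,*B,(265,180,360,270));mt=mask(t,*B,(140,180,215,230))
print(edges("scene",.044,ms));print(edges("top",.044,mt))
print("red",edges("scene",.046,mask(s,*RD,(265,205,350,285))))
for m,n in((ms,"s"),(mt,"t")):
  c=np.vstack([c for c in cv2.findContours(m,0,1)[0] if cv2.contourArea(c)>20]);print(n,cv2.boxPoints(cv2.minAreaRect(c)).round(1).tolist())
```

```text
t 9.92 tcp [519.6 241.6 102.4] F [ 0.4  0.1 -1.6] M [0.04 0.   0.07] open 7.3
rot [-0.16 -0.01 -0.07] slide now-axes [ 0.1  8.7 -0.6] slide after rot [ 0.1  8.7 -0.6]
{'c': (549.8, 240.5), 'size': (31.9, 141.6), 'yaw': np.float64(-1.3), 'far': (np.float64(13.7), np.float64(0.7), 29), 'near': (np.float64(-13.7), np.float64(-0.07), 30), 'left': (np.float64(70.0), np.float64(-1.48), 4), 'right': (np.float64(-69.2), np.float64(4.98), 5)}
{'c': (550.5, 210.5), 'size': (29.5, 78.8), 'yaw': np.float64(1.51), 'far': (np.float64(12.3), np.float64(-2.6), 21), 'near': (np.float64(-14.3), np.float64(-2.01), 21), 'left': (np.float64(36.6), np.float64(17.98), 5), 'right': (np.float64(-36.8), np.float64(-3.86), 6)}
red {'c': (637.7, 238.5), 'size': (99.9, 168.2), 'yaw': np.float64(-1.53), 'far': (np.float64(48.2), np.float64(0.06), 37), 'near': (np.float64(-47.8), np.float64(-0.46), 35), 'left': (np.float64(81.3), np.float64(0.72), 19), 'right': (np.float64(-82.5), np.float64(-0.52), 18)}
s [[298.70001220703125, 225.10000610351562], [302.79998779296875, 218.60000610351562], [336.0, 239.5], [331.79998779296875, 246.0]]
t [[174.0, 206.0], [198.0, 206.0], [198.0, 215.0], [174.0, 215.0]]
```

View pics/c6.png

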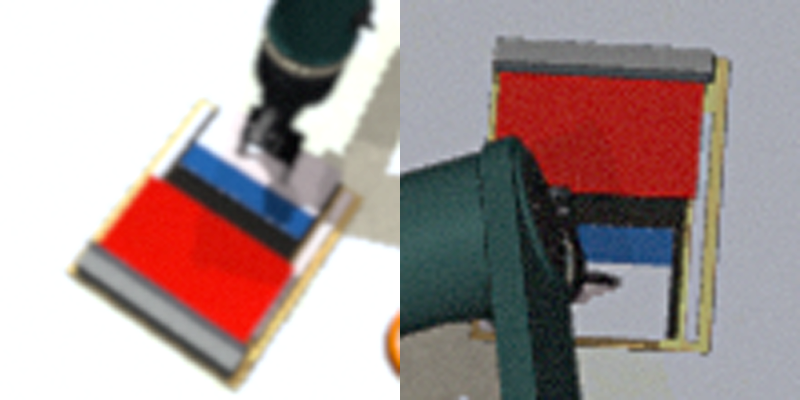

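Emit:
arm_command([
  {"slide": [0, 2, 0], "rot": [0, 0, 0]},
  {"slide": [0, 2, 0], "rot": [0, 0, 0]},
  {"slide": [0, 1, 0], "rot": [0, 0, 0]},
  {"slide": [0, 0, 0], "rot": [0, 0, 0]},
  {"slide": [0, 0, 0], "rot": [0, 0, 0]},
])

```text
clock: 10.43
tcp_pos: [0.5189, 0.2416, 0.0966]
ee_rot: [-0.493, 0.492, -0.507, 0.507]
wrist_force: [-1.0, 0.1, -2.1]
opening: 0.0072
```

Run:
```python
from h import *
need([.5195,.2416,.0937],-1.6)
```

```text
t 10.43 tcp [518.9 241.6  96.6] F [-1.   0.1 -2.1] M [ 0.03 -0.02 -0.04] open 7.2
rot [-0.08 -0.   -0.03] slide now-axes [-0.   2.9  0.6] slide after rot [-0.   2.9  0.6]
```

Emit:
arm_command([
  {"slide": [0, 1, 0], "rot": [0, 0, 0]},
  {"slide": [0, 1, 0], "rot": [0, 0, 0]},
  {"slide": [0, 0, 0], "rot": [0, 0, 0]},
  {"slide": [0, 0, 0], "rot": [0, 0, 0]},
])

```text
clock: 10.77
tcp_pos: [0.5189, 0.2416, 0.0947]
ee_rot: [-0.493, 0.492, -0.507, 0.507]
wrist_force: [-0.3, 0.3, -2.2]
opening: 0.0072
```

Run:
```python
from h import *
need([.5195,.2416,.0937],-1.6)
```

```text
t 10.77 tcp [518.9 241.6  94.7] F [-0.3  0.3 -2.2] M [0.01 0.01 0.03] open 7.2
rot [-0.08 -0.   -0.04] slide now-axes [-0.   1.   0.6] slide after rot [-0.   1.   0.6]
```

Emit:
arm_command([
  {"slide": [0, 1, 0], "rot": [0, 0, 0]},
  {"slide": [0, 1, 0], "rot": [0, 0, 0]},
  {"slide": [0, 0, 0], "rot": [0, 0, 0]},
  {"slide": [0, 0, 0], "rot": [0, 0, 0]},
])

```text
clock: 11.1
tcp_pos: [0.5189, 0.2416, 0.0927]
ee_rot: [-0.493, 0.492, -0.507, 0.507]
wrist_force: [0.1, 0.8, -1.2]
opening: 0.0072
```

Emit:
arm_command([
  {"slide": [0, 1, 0], "rot": [0, 0, 0]},
  {"slide": [0, 0, 0], "rot": [0, 0, 0]},
  {"slide": [0, 0, 0], "rot": [0, 0, 0]},
])

```text
clock: 11.35
tcp_pos: [0.519, 0.2416, 0.0917]
ee_rot: [-0.493, 0.492, -0.507, 0.507]
wrist_force: [-0.1, -0.6, -1.7]
opening: 0.007
```

Emit:
arm_command([
  {"slide": [0, 1, 0], "rot": [0, 0, 0]},
  {"slide": [0, 0, 0], "rot": [0, 0, 0]},
  {"slide": [0, 0, 0], "rot": [0, 0, 0]},
])

```text
clock: 11.6
tcp_pos: [0.5191, 0.2417, 0.0908]
ee_rot: [-0.494, 0.492, -0.507, 0.507]
wrist_force: [1.1, -0.1, -1.4]
opening: 0.0068
```

Emit:
arm_command([
  {"slide": [0, 1, 0], "rot": [0, 0, 0]},
  {"slide": [0, 0, 0], "rot": [0, 0, 0]},
  {"slide": [0, 0, 0], "rot": [0, 0, 0]},
])

```text
clock: 11.85
tcp_pos: [0.5192, 0.2417, 0.0899]
ee_rot: [-0.494, 0.492, -0.507, 0.507]
wrist_force: [0.7, 0.0, 0.5]
opening: 0.0069
```

Run:
```python
from h import *
need([.5195,.2416,.0937],-1.6)
```

```text
t 11.85 tcp [519.2 241.7  89.9] F [0.7 0.  0.5] M [0.   0.09 0.02] open 6.9
rot [-0.11 -0.   -0.05] slide now-axes [ 0.1 -3.8  0.3] slide after rot [ 0.1 -3.8  0.3]
```

Emit:
arm_command([
  {"slide": [0, 1, 0], "rot": [0, 0, 0]},
  {"slide": [0, 0, 0], "rot": [0, 0, 0]},
  {"slide": [0, 0, 0], "rot": [0, 0, 0]},
])

```text
clock: 12.1
tcp_pos: [0.5192, 0.2417, 0.089]
ee_rot: [-0.494, 0.492, -0.507, 0.507]
wrist_force: [0.1, -0.0, 2.2]
opening: 0.007
```

Run:
```python
from h import *
need([.5195,.2416,.0937],-1.6)
```

```text
t 12.1 tcp [519.2 241.7  89. ] F [ 0.1 -0.   2.2] M [-0.03  0.08 -0.02] open 7.0
rot [-0.12 -0.01 -0.05] slide now-axes [ 0.1 -4.7  0.3] slide after rot [ 0.1 -4.7  0.3]
```

Emit:
arm_command([
  {"slide": [0, -2, 0], "rot": [0, 0, 0]},
  {"slide": [0, -3, 0], "rot": [-0.1, 0, 0]},
  {"slide": [0, -0.8, 0], "rot": [0, 0, 0]},
  {"slide": [0, 0, 0], "rot": [0, 0, 0]},
  {"slide": [0, 0, 0], "rot": [0, 0, 0]},
  {"slide": [0, 0, 3], "rot": [0, 0, 0]},
  {"slide": [0, 0, 4], "rot": [0, 0, 0]},
  {"slide": [0, 0, 4], "rot": [0, 0, 0]},
  {"slide": [0, 0, 4], "rot": [0, 0, 0]},
  {"slide": [0, 0, 3], "rot": [0, 0, 0]},
  {"slide": [0, 0, 0], "rot": [0, 0, 0]},
  {"slide": [0, 0, 0], "rot": [0, 0, 0]},
])

```text
clock: 13.1
tcp_pos: [0.5372, 0.2411, 0.0945]
ee_rot: [0.493, -0.493, 0.507, -0.507]
wrist_force: [-0.6, 0.7, -1.6]
opening: 0.007
```

Run:
```python
from h import *
need([.5755,.2400,.0945],-1.6)
for n in("scene","top"):cv2.imwrite(f"pics/{n}7.png",arm.grab_frame(n)[:,:,::-1])
s=cv2.imread("pics/scene7.png");t=cv2.imread("pics/top7.png")
a=cv2.resize(s[190:270,270:350],(400,400),interpolation=2);b=cv2.resize(t[160:240,140:220],(400,400),interpolation=2)
cv2.imwrite("pics/c7.png",np.clip(np.hstack([a,b])*1.6,0,255).astype('uint8'))
B=((100,100,30),(130,255,255));RD=((0,150,60),(6,255,255))
ms=mask(s,*B,(265,180,360,270));mt=mask(t,*B,(140,180,215,230))
print(edges("scene",.0395,ms));print(edges("top",.0395,mt))
print("red",edges("scene",.046,mask(s,*RD,(265,205,350,285))))
```

```text
t 13.1 tcp [537.2 241.1  94.5] F [-0.6  0.7 -1.6] M [-0.06 -0.   -0.02] open 7.0
rot [ 0.01 -0.02 -0.04] slide now-axes [-0.  -0.  38.3] slide after rot [ 0.  -0.  38.3]
{'c': (567.7, 239.6), 'size': (28.6, 142.0), 'yaw': np.float64(-0.99), 'far': (np.float64(12.4), np.float64(-0.42), 30), 'near': (np.float64(-12.4), np.float64(-0.17), 30)}
{'c': (567.3, 210.3), 'size': (29.7, 76.3), 'yaw': np.float64(1.52), 'far': (np.float64(12.9), np.float64(-3.88), 20), 'near': (np.float64(-14.3), np.float64(-2.2), 20), 'right': (np.float64(-37.9), np.float64(1.01), 6)}
red {'c': (638.7, 237.4), 'size': (98.8, 166.3), 'yaw': np.float64(-0.73), 'far': (np.float64(47.3), np.float64(-0.67), 36), 'near': (np.float64(-46.6), np.float64(-0.05), 36), 'left': (np.float64(81.8), np.float64(0.81), 20), 'right': (np.float64(-81.7), np.float64(-0.49), 18)}
```

View pics/c7.png

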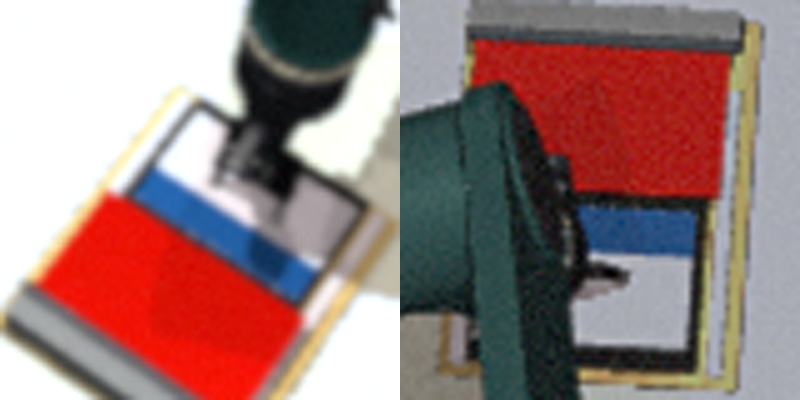

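Emit:
arm_command([
  {"slide": [0, 0, 3], "rot": [0, 0, 0]},
  {"slide": [0, 0, 4], "rot": [0, 0, 0]},
  {"slide": [0, 0, 4], "rot": [0, 0, 0]},
  {"slide": [0, 0, 4], "rot": [0, 0, 0]},
  {"slide": [0, 0, 3], "rot": [0, 0, 0]},
  {"slide": [0, 0, 0], "rot": [0, 0, 0]},
  {"slide": [0, 0, 0], "rot": [0, 0, 0]},
])

```text
clock: 13.78
tcp_pos: [0.5552, 0.2406, 0.0945]
ee_rot: [0.493, -0.493, 0.507, -0.507]
wrist_force: [-0.2, -1.2, -1.5]
opening: 0.0076
```

Run:
```python
from h import *
need([.5755,.2400,.0945],-1.6)
for n in("scene","top"):cv2.imwrite(f"pics/{n}8.png",arm.grab_frame(n)[:,:,::-1])
s=cv2.imread("pics/scene8.png");t=cv2.imread("pics/top8.png")
a=cv2.resize(s[190:270,270:350],(400,400),interpolation=2);b=cv2.resize(t[160:240,140:220],(400,400),interpolation=2)
cv2.imwrite("pics/c8.png",np.clip(np.hstack([a,b])*1.6,0,255).astype('uint8'))
RD=((0,150,60),(6,255,255))
print("red",edges("scene",.046,mask(s,*RD,(265,205,350,285))))
```

```text
t 13.78 tcp [555.2 240.6  94.5] F [-0.2 -1.2 -1.5] M [ 0.01 -0.02  0.01] open 7.6
rot [ 0.01 -0.01 -0.04] slide now-axes [ 0.   0.  20.3] slide after rot [ 0.   0.  20.3]
red {'c': (640.8, 237.9), 'size': (95.5, 167.6), 'yaw': np.float64(-0.42), 'far': (np.float64(45.2), np.float64(-1.08), 36), 'near': (np.float64(-44.3), np.float64(-0.06), 21), 'left': (np.float64(81.5), np.float64(0.34), 20), 'right': (np.float64(-82.0), np.float64(-0.85), 17)}
```

View pics/c8.png

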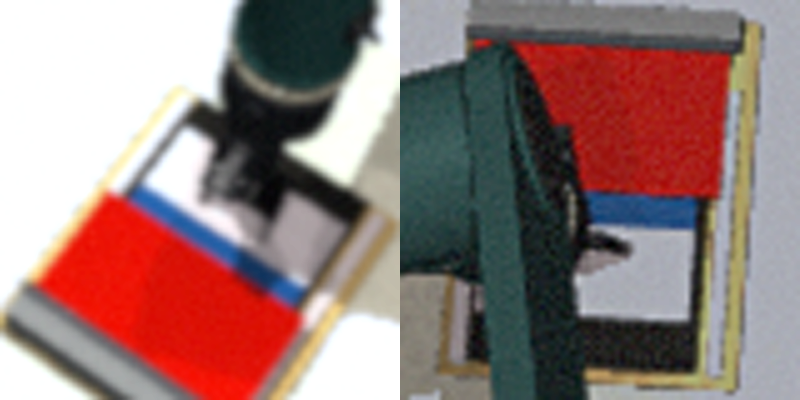

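Emit:
arm_command([
  {"slide": [0, 0, 3], "rot": [0, 0, 0]},
  {"slide": [0, 0, 4], "rot": [0, 0, 0]},
  {"slide": [0, 0, 4], "rot": [0, 0, 0]},
  {"slide": [0, 0, 4], "rot": [0, 0, 0]},
  {"slide": [0, 0, 3], "rot": [0, 0, 0]},
  {"slide": [0, 0, 2], "rot": [0, 0, 0]},
  {"slide": [0, 0, 0], "rot": [0, 0, 0]},
  {"slide": [0, 0, 0], "rot": [0, 0, 0]},
  {"slide": [0, 0, 0], "rot": [0, 0, 0]},
])

```text
clock: 14.63
tcp_pos: [0.5748, 0.24, 0.0945]
ee_rot: [0.493, -0.493, 0.507, -0.507]
wrist_force: [0.0, 0.4, -1.9]
opening: 0.0072
```

Run:
```python
from h import *
need([.5755,.2400,.0945],-1.6)
for n in("scene","top"):cv2.imwrite(f"pics/{n}9.png",arm.grab_frame(n)[:,:,::-1])
s=cv2.imread("pics/scene9.png");t=cv2.imread("pics/top9.png")
a=cv2.resize(s[190:270,270:350],(400,400),interpolation=2);b=cv2.resize(t[160:240,140:220],(400,400),interpolation=2)
cv2.imwrite("pics/c9.png",np.clip(np.hstack([a,b])*1.6,0,255).astype('uint8'))
RD=((0,150,60),(6,255,255))
print("red",edges("scene",.046,mask(s,*RD,(265,205,350,285))))
B=((100,100,30),(130,255,255))
print("blue px",(mask(s,*B,(265,180,360,270))>0).sum(),(mask(t,*B,(140,180,215,230))>0).sum())
```

```text
t 14.63 tcp [574.8 240.   94.5] F [ 0.   0.4 -1.9] M [-0.03 -0.03 -0.  ] open 7.2
rot [ 0.03 -0.   -0.03] slide now-axes [-0.  -0.   0.7] slide after rot [-0.  -0.   0.7]
red {'c': (640.8, 237.9), 'size': (95.5, 167.7), 'yaw': np.float64(-0.42), 'far': (np.float64(45.2), np.float64(-1.15), 36), 'near': (np.float64(-45.0), np.float64(-0.25), 36), 'left': (np.float64(81.4), np.float64(0.03), 20), 'right': (np.float64(-82.3), np.float64(-0.74), 17)}
blue px 0 0
```

View pics/c9.png

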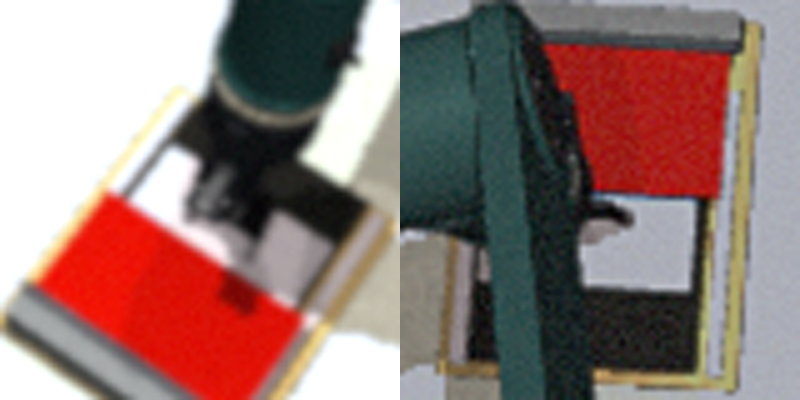

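Run:
```python
from h import *
t=cv2.imread("pics/top9.png").astype(float);s=cv2.imread("pics/scene9.png")
g=t[:,:,1] # green: red~low, plate high, bed low
for x in range(184,197,3):
    p=g[190:225,x-1:x+2].mean(1);hi=np.percentile(p,75)
    d=p>hi*.5;i=np.nonzero(d[:])[0]
    k=i[(i<30)];a=k[0];b=[j for j in k if j<a+22][-1]
    fa=190+a-1+(hi*.5-p[a-1])/(p[a]-p[a-1]);fb=190+b+(p[b]-hi*.5)/(p[b]-p[b+1])
    A=cast("top",[[x,fa]],.046)[0];Bp=cast("top",[[x,fb]],.0395)[0]
    print(x,round(fa,2),round(fb,2),(A*1e3).round(1),(Bp*1e3).round(1),"exposed",round((A-Bp)[0]*1e3,1))
# right margin of the plate to bed right edge in top view
for y in range(201,216,3):
    print(y,g[y-1:y+2,186:210].mean(0).astype(int))
```

```text
184 198.39 217.53 [589.9 218.4  46. ] [527.5 216.5  39.5] exposed 62.4
187 198.51 217.69 [589.8 208.6  46. ] [527.3 206.7  39.5] exposed 62.5
190 198.93 217.88 [588.7 198.7  46. ] [526.9 196.8  39.5] exposed 61.8
193 199.15 217.92 [588.2 188.8  46. ] [527.  187.   39.5] exposed 61.2
196 199.16 218.08 [588.4 179.   46. ] [526.7 177.1  39.5] exposed 61.7
201 [102 112 110 109 111 109 109 110 110 110 111 113 106  48  15  36  82  94
 110 109  83  99 100  90]
204 [ 69 111 110 108 108 108 108 109 109 109 110 112 108  40  19  56 108 101
 109 107  81  98  97  76]
207 [109 111 108 109 109 108 109 107 108 109 109 111  99  31  25  59  77 109
 112 105  81 101 102  71]
210 [109 109 109 109 108 109 109 108 109 108 111 110  81  26  33  79  81 113
 109  98  85 101 102  72]
213 [108 108 109 109 109 107 108 108 108 109 110 110  62  21  45 107  87 110
 108  89  99 102 102  89]
```

Run:
```python
from h import *
t=cv2.imread("pics/top9.png").astype(float);t8=cv2.imread("pics/top8.png").astype(float)
for x in (186,190,194):
  print(x)
  for y in range(196,204): print(y,t[y,x-1:x+2].mean(0).astype(int))
print("before: blue->plate boundary")
for y in range(196,212): print(y,t8[y,189:192].mean(0).astype(int))
```

```text
186
196 [ 11  16 101]
197 [  8  11 100]
198 [35 27 73]
199 [99 82 67]
200 [119 112 108]
201 [113 108 106]
202 [88 83 84]
203 [71 69 70]
190
196 [ 11  15 105]
197 [ 18  19 110]
198 [ 21  19 104]
199 [73 57 54]
200 [116 111 104]
201 [116 110 109]
202 [115 109 107]
203 [115 109 107]
194
196 [ 15  16 107]
197 [ 12  16 109]
198 [ 12  12 108]
199 [53 42 47]
200 [116 111 104]
201 [117 111 108]
202 [115 109 107]
203 [115 109 107]
before: blue->plate boundary
196 [ 12  14 105]
197 [ 19  23 111]
198 [ 24  20 108]
199 [62 38 43]
200 [82 51 23]
201 [81 50 23]
202 [80 50 23]
203 [79 48 20]
204 [79 48 22]
205 [90 67 52]
206 [112 107 106]
207 [114 109 108]
208 [114 109 107]
209 [114 108 107]
210 [114 109 107]
211 [114 107 106]
```

Emit:
arm_command([
  {"slide": [0, 0, 2], "rot": [0, 0, 0]},
  {"slide": [0, 0, 1.5], "rot": [0, 0, 0]},
  {"slide": [0, 0, 0], "rot": [0, 0, 0]},
  {"slide": [0, 0, 0], "rot": [0, 0, 0]},
])

```text
clock: 15.07
tcp_pos: [0.5787, 0.2399, 0.0946]
ee_rot: [0.493, -0.493, 0.507, -0.507]
wrist_force: [0.4, 0.1, -0.9]
opening: 0.0071
```

Run:
```python
from h import *
need([.5783,.2399,.0945],-1.6)
for n in("scene","top"):cv2.imwrite(f"pics/{n}10.png",arm.grab_frame(n)[:,:,::-1])
s=cv2.imread("pics/scene10.png");t=cv2.imread("pics/top10.png").astype(float)
for x in (186,190,194):
  print(x,[t[y,x-1:x+2].mean(0).astype(int).tolist() for y in range(197,202)])
g=t[:,:,1]
for x in range(184,197,3):
    p=g[190:225,x-1:x+2].mean(1);k=np.nonzero(p>55)[0];a=k[0];b=[j for j in k if j<a+21][-1]
    fa=190+a-1+(55-p[a-1])/(p[a]-p[a-1]);fb=190+b+(p[b]-55)/(p[b]-p[b+1])
    A=cast("top",[[x,fa]],.046)[0];Bp=cast("top",[[x,fb]],.0395)[0]
    print(x,(A*1e3).round(1)[:2],(Bp*1e3).round(1)[:2],"exposed",round((A-Bp)[0]*1e3,1))
# side margins in scene: bed dark margins, sampled along jig-y line at jig x=-22 (behind lap edge)
th=np.radians(-1.6);X=np.array([np.cos(th),np.sin(th)]);Y=np.array([-X[1],X[0]])
gs=s[:,:,1].astype(np.float32);gt=t[:,:,1].astype(np.float32)
for n,im in(("scene",gs),("top",gt)):
  for jx in(-12,-20,-40,-50):
    ys=np.arange(-90,91,1.);P=np.array([[*(np.array([.5895,.2396])+X*jx/1e3+Y*v/1e3),.0395] for v in ys])
    uv=proj(n,P).astype(np.float32);v=cv2.remap(im,uv[:,0].reshape(1,-1),uv[:,1].reshape(1,-1),1)[0]
    def cross(sl):
        q=v[sl];return
    L=[(int(a),int(b)) for a,b in zip(ys[10:40:2],v[10:40:2])];Rr=[(int(a),int(b)) for a,b in zip(ys[-40:-8:2],v[-40:-8:2])]
    print(n,jx,"R",L,"\n   L",Rr)
```

```text
t 15.07 tcp [578.7 239.9  94.6] F [ 0.4  0.1 -0.9] M [0.04 0.03 0.06] open 7.1
rot [ 0.   -0.01 -0.04] slide now-axes [ 0.   0.1 -0.4] slide after rot [ 0.   0.1 -0.4]
186 [[9, 13, 99], [44, 42, 90], [119, 112, 107], [116, 110, 107], [81, 77, 76]]
190 [[12, 14, 105], [29, 30, 102], [95, 91, 94], [115, 109, 105], [117, 111, 107]]
194 [[10, 15, 108], [19, 25, 108], [67, 64, 70], [116, 111, 105], [117, 110, 109]]
184 [590.6 218.5] [531.5 216.7] exposed 59.1
187 [590.9 208.6] [531.1 206.9] exposed 59.8
190 [590.4 198.8] [530.8 197. ] exposed 59.6
193 [589.8 188.9] [530.8 187.2] exposed 59.0
196 [589.7 179. ] [530.7 177.3] exposed 59.1
scene -12 R [(-80, 137), (-78, 117), (-76, 99), (-74, 90), (-72, 101), (-70, 122), (-68, 142), (-66, 154), (-64, 162), (-62, 164), (-60, 165), (-58, 165), (-56, 166), (-54, 165), (-52, 165)] 
   L [(51, 99), (53, 100), (55, 100), (57, 100), (59, 99), (61, 97), (63, 94), (65, 89), (67, 79), (69, 68), (71, 57), (73, 53), (75, 60), (77, 68), (79, 77), (81, 83)]
scene -20 R [(-80, 138), (-78, 120), (-76, 100), (-74, 88), (-72, 100), (-70, 119), (-68, 138), (-66
[... 1688 characters left out ...]
 -40 R [(-80, 100), (-78, 83), (-76, 47), (-74, 31), (-72, 28), (-70, 58), (-68, 84), (-66, 111), (-64, 111), (-62, 110), (-60, 109), (-58, 109), (-56, 109), (-54, 108), (-52, 107)] 
   L [(51, 50), (53, 49), (55, 48), (57, 48), (59, 48), (61, 48), (63, 53), (65, 66), (67, 71), (69, 71), (71, 47), (73, 39), (75, 56), (77, 70), (79, 81), (81, 82)]
top -50 R [(-80, 107), (-78, 77), (-76, 48), (-74, 28), (-72, 31), (-70, 50), (-68, 85), (-66, 110), (-64, 111), (-62, 112), (-60, 112), (-58, 112), (-56, 111), (-54, 111), (-52, 110)] 
   L [(51, 48), (53, 48), (55, 48), (57, 47), (59, 48), (61, 51), (63, 61), (65, 72), (67, 72), (69, 63), (71, 42), (73, 43), (75, 52), (77, 71), (79, 81), (81, 82)]
```

Emit:
arm_command([
  {"slide": [0, 0, 1], "rot": [0, 0, 0]},
  {"slide": [0, 1, 0], "rot": [0, 0, 0]},
  {"slide": [0, 1, 0], "rot": [0, 0, 0]},
  {"slide": [0, 1, 0], "rot": [0, 0, 0]},
  {"slide": [0, 1, 0], "rot": [0, 0, 0]},
  {"slide": [0, 1, 0], "rot": [0, 0, 0]},
  {"slide": [0, 1, 0], "rot": [0, 0, 0]},
  {"slide": [0, 0, 0], "rot": [0, 0, 0]},
  {"slide": [0, 0, 0], "rot": [0, 0, 0]},
  {"slide": [0, 0, 0], "rot": [0, 0, 0]},
])

```text
clock: 16.0
tcp_pos: [0.5794, 0.24, 0.0888]
ee_rot: [0.493, -0.493, 0.507, -0.507]
wrist_force: [-2.0, 0.4, 2.1]
opening: 0.0075
```

Run:
```python
from h import *
need([.5797,.2399,.085],-1.6)
```

```text
t 16.0 tcp [579.4 240.   88.8] F [-2.   0.4  2.1] M [-0.07  0.21 -0.08] open 7.5
rot [ 0.01 -0.   -0.05] slide now-axes [0.1 3.8 0.3] slide after rot [0.1 3.8 0.3]
```

Emit:
arm_command([
  {"slide": [0, 1, 0], "rot": [0, 0, 0]},
  {"slide": [0, 1, 0], "rot": [0, 0, 0]},
  {"slide": [0, 1, 0], "rot": [0, 0, 0]},
  {"slide": [0, 0.7, 0], "rot": [0, 0, 0]},
  {"slide": [0, 0.3, 0], "rot": [0, 0, 0]},
  {"slide": [0, 0, 0], "rot": [0, 0, 0]},
  {"slide": [0, 0, 0], "rot": [0, 0, 0]},
  {"slide": [0, 0, 0], "rot": [0, 0, 0]},
  {"slide": [0, 0, 0], "rot": [0, 0, 0]},
])

```text
clock: 16.75
tcp_pos: [0.5795, 0.24, 0.0854]
ee_rot: [0.493, -0.493, 0.507, -0.507]
wrist_force: [-4.3, -0.0, 9.4]
opening: 0.0069
```

Run:
```python
from h import *
for n in("scene","top"):cv2.imwrite(f"pics/{n}11.png",arm.grab_frame(n)[:,:,::-1])
need([.5797,.2399,.085],-1.6)
s=cv2.imread("pics/scene11.png");t=cv2.imread("pics/top11.png")
a=cv2.resize(s[190:270,270:350],(400,400),interpolation=2);b=cv2.resize(t[160:240,140:220],(400,400),interpolation=2)
cv2.imwrite("pics/c11.png",np.clip(np.hstack([a,b])*1.6,0,255).astype('uint8'))
RD=((0,150,60),(6,255,255));B=((100,100,30),(130,255,255))
print("red",edges("scene",.046,mask(s,*RD,(265,205,350,285))))
print("blue px",(mask(s,*B,(265,180,360,270))>0).sum(),(mask(t,*B,(140,180,215,230))>0).sum())
g=t[:,:,1].astype(float)
for x in range(187,197,3):
    p=g[190:225,x-1:x+2].mean(1);k=np.nonzero(p>55)[0];a=k[0];b=[j for j in k if j<a+21][-1]
    fa=190+a-1+(55-p[a-1])/(p[a]-p[a-1]);fb=190+b+(p[b]-55)/(p[b]-p[b+1])
    A=cast("top",[[x,fa]],.046)[0];Bp=cast("top",[[x,fb]],.030)[0]
    print(x,"exposed",round((A-Bp)[0]*1e3,1))
```

```text
t 16.85 tcp [579.5 240.   85.4] F [-2.9  0.6  8.9] M [-0.11  0.59 -0.02] open 7.2
rot [-0.01 -0.   -0.05] slide now-axes [0.1 0.4 0.2] slide after rot [0.1 0.4 0.2]
red {'c': (640.1, 237.3), 'size': (95.5, 166.1), 'yaw': np.float64(-0.99), 'far': (np.float64(45.7), np.float64(-0.56), 37), 'near': (np.float64(-44.8), np.float64(0.13), 36), 'left': (np.float64(82.0), np.float64(0.48), 19), 'right': (np.float64(-81.4), np.float64(-0.76), 17)}
blue px 0 0
187 exposed 57.5
190 exposed 58.2
193 exposed 58.2
196 exposed 58.3
```

View pics/c11.png

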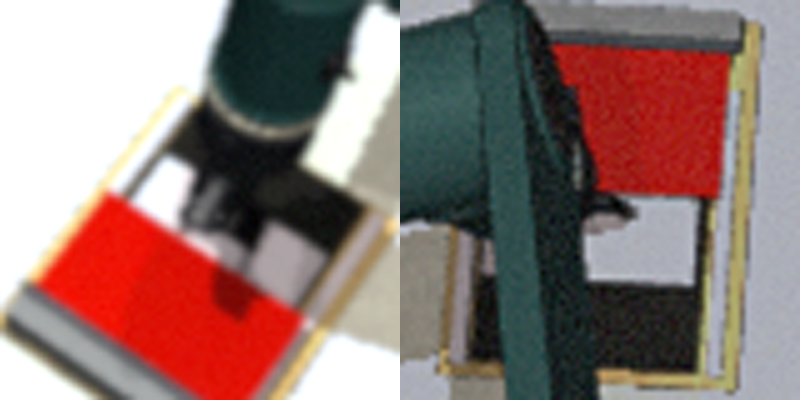

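View pics/scene11.png

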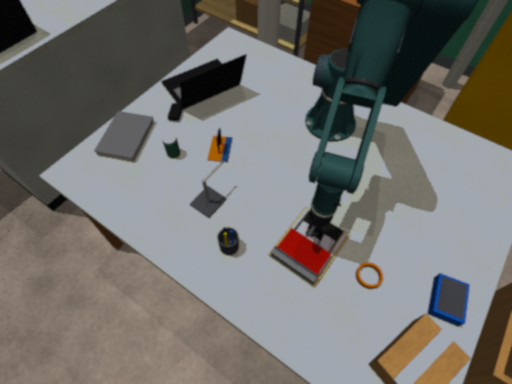

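```bash
python3 -c "
from station import arm
print(arm.sign_off())"
```

```text
the job is handed in; nothing more can be done
None
```

The cover strip is in the fixture, pressed onto the bed and still gripped. I signed off at about 16.9 s of the 51 s allowed. I lifted it 18 mm off its peg by the black handle, drew it clear, carried it over and slid it in under the red lap before pressing down.

**Last checks**
- **Insertion:** no blue pixels are visible in either camera. The exposed plate measures about 58 mm from above, so roughly 32 mm is under the lap. My first stop was about 2 mm short, because the first top-view estimate of the lap edge disagreed with the close-up one. I pushed in 4.5 mm more to fix it.
- **Square and centred:** the gripper's yaw is within 0.1° of the fixture's measured −1.6°. The side margins agree to about 0.5 mm. The direct yaw readings from the pictures were noisier, by about ±0.6°.
- **Press:** about 11 N on the bed, which is roughly 5.5 mm of give, and the TCP height agrees. A sideways force of about 3–4 N remained along the insertion direction. I left it, judging it to be friction.
- **Lap and bystanders:** the lap lay flat in the pictures throughout. The tape roll, pen cup, can and orange look-alike appear in their original places in the last scene picture.

While seating the height I touched the bed lightly (about 4 N, 2 mm) in front of the lap. I then lifted clear and inserted the strip.

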